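# Hold the solar module at 35 degrees for a load reading

### The arm

A 6-joint arm with a two-finger parallel gripper is mounted at the origin on the work surface. World frame = base frame: x ahead of the robot, y to its left, z up, the work surface at z = 0. Lengths are in m, angles in rad, forces in N, time in s.
With the tool pointing down it reaches from about 0.425 to 0.925 m from the base axis. Payload 12.5 kg.
Tool frame: the origin (TCP) lies midway between the tips of the shut fingers; the grasp point (between the pads) lies 19 mm behind it; z points along the fingers, x is the direction in which the jaws open and shut, and the axes are right-handed (so a half turn about z gives the same grasp; the last joint's range is limited). The gripper opens to 85 mm and grips with 20 to 120 N. Pads are 22 mm wide; open, the fingers measure 114 mm over their backs; the gripper's body (76 mm by 85 mm) begins 54 mm behind the grasp point. The pads swing forward as they close: fully open they stand 13 mm farther back than shut.
Start: joints at [-1.279, 0.491, 1.559, -0, 1.092, -0.106], TCP at [0.242, -0.576, 0.231] pointing down, gripper open.
Joint ranges: [-3.1, 3.1], [-0.84, 2.19], [0.05, 2.79], [-1.13, 4.28], [0.06, 2.93], [-2.69, 2.69]. Speed limits (rad/s): [2.22, 2.22, 2.79, 3.14, 3.14, 3.14].

### API

Orientations are given as a rotation vector (axis times angle).
In Python, from bench import ctrl gives the robot as it stands.
- The arm moves only by the tool send_rows, never from a script. Its argument "commands" is a list of rows, each a list of 7 numbers: the shift along the tool's x, y, z in m, then the turn, a rotation vector about the tool's x, y, z in degrees, then the opening, from 0 (shut) to 1 (fully open). In form: [[dx, dy, dz, rx, ry, rz, claw], ...]. A call has 1 to 12 rows; each row shifts and turns the pose as measured when the row begins, along the tool's axes as they then stand; what a row does not reach is not made up. A row lasts 1/8 s, in which the tool goes at most 62.5 mm and 10.7 degrees, less where a joint would pass 70% of its speed; a pose out of reach is approached as far as the arm can. A call with a gripper value outside its range is refused whole. The fingers move at their own pace and stop on an object; the grip force is fixed at half the most. Time passes only in rows, so rows that do not move let the fingers close. It gives the time, the measured TCP pose, the force and the opening at its end, in the units of the state.
- ctrl.read_state(): the state, without advancing time (a new reading comes with each control period).
- ctrl.get_image(name): name is "side" or "top" or "wrist"; returns a dict with "image" (400x640x3 uint8, blue, green, red), "fx", "fy", "cx", "cy" (pixels), "rvec" (rotation vector, rad) and "tvec" (3), from world to camera coordinates, as OpenCV has them; the wrist camera has in their place "mount" (4x4, takes a point from camera to tool coordinates, whose origin is the TCP and whose axes are the tool frame's). Camera axes: x right, y down, z forward; pixel columns grow to the right and rows downward; lengths in m; the calibration is good to about 2 mm. A picture is of the moment at which its call begins: read the wrist's pose just before it. There is no depth.
- ctrl.job_done(): hands the job in, once; it reports no verdict.
Trained networks look in the newest picture that a camera, given by its name, has taken for a name from the list of things; names that differ only in an ending like _2 or _b are one class to them, and where a whole thing is asked for, a point or a joint stands for the part that bears it (a point fixed in the world has none). Each returns a list of dicts, best first, with "score" (0 to 1); they miss things now and then, are a little off and sometimes report something else, mostly with a low value. They report only what shows in the picture. A call takes as long as a camera call.
- ctrl.spot_in(name, camera): "location" ([x, y, z] in m, in the coordinates of the camera as it stood for that picture, good to about 4 mm: the middle of the surface that is visible of it).
- ctrl.cut_out(name, camera): "pixels" (400x640 bool, what is visible of it).
- ctrl.landmark_of(name, camera): "location" ([x, y, z] in m, in the coordinates of the camera as it stood for that picture, good to about 4 mm: a listed point, or the origin of a listed thing).
The state is a dict: "time_s": time; "joint_pos": joint angles; "joint_vel": joint speeds; "joint_torque": joint torques, N m; "position": TCP position; "tcp_rot": TCP orientation; "ft_force": force on the tool from outside, world axes, zero at the start; "wrist_torque": the same for the moment, N m; "grip_width": finger opening in m.
Only numpy, scipy, OpenCV 4.12 (cv2) and the standard library are available. Lean on these libraries where they do the work, as an engineer would, in place of code of your own. Each camera call takes 0.05 s, during which the arm holds its last target.

### The job

Get the solar trainer ready for a reading: turn the load dial to 6 on its 0-to-10 scale, then lift the solar module by its bow handle to 35 degrees on the tilt quadrant and hold it there. The clamp on the quadrant is slack, so finish while still holding the handle (someone else will tighten the clamp), never let the module drop, and leave the tools and the spare breaker lying around the trainer alone.

Things in the scene. Friction and masses are not known exactly. Their poses are not given: they have to be found in the camera images.
- trainer: Solar trainer, fixed: pale board 360 (x) x 460 (y) x 18 mm. Origin: centre of its underside, on the bench; z up, x points from the module's handle side to its hinge. The hinge axis runs along y at x = 145, 75 mm above the bench; the module's middle is at y = -90. At y = +130 a DIN rail along x carries the load unit and, at x = 68 to 165, a breaker and terminals up to 103 mm above the bench.
- mark35 (a point): Point on the 35-degree mark of the tilt quadrant, 192 mm from the hinge axis, 185 mm above the bench. The quadrant: upright curved 3 mm aluminium plate beside the module's -y edge (trainer y = -204 mm), centred on the hinge axis, 200 mm in radius, top 240 mm above the bench; marks every 5 degrees from 0 to 50, longer every 10. The index on the module's edge is at 0 when it lies flat.
- tilt (a joint): Tilt of the solar module about its hinge, rad: 0 = lying level on its rests (where it starts), growing as the handle edge rises; 35 degrees = 0.611. Stops at 0 and 1.31. The hinge runs freely and the clamp is slack: released, the module falls back to 0.
- module: Solar module: aluminium frame 235 (x) x 200 (y) x 18 mm, 36 dark cells on its upper face, 0.5 to 0.8 kg; swings as one with its handle. Origin: its centre, 124 mm from the hinge axis; its x points to the hinge, its y along the hinge axis, its z out of the cells.
- handle: Steel bow handle on the module's free edge. Origin: middle of its straight round bar, on the bar's axis. Bar 10 mm thick, along the handle's y, 100 mm free between the bends, 37 mm gap to the module's frame. Its x points to the hinge axis, 283 mm away. The bar is 75 mm above the bench while the module lies flat; it may turn between gripping fingers.
- load_unit: Variable-load unit on the DIN rail, anywhere along it, fixed: light housing 105 (x) x 90 (y) x 55 mm. Origin: centre of its underside, 25.5 mm above the bench; axes as the trainer's. Scale on its top round the knob: 0 to 10 over 270 degrees clockwise from above, half marks between, long marks at 0, 5, 10. Mark 0 lies towards its (-x, +y), 5 towards +x, 10 towards (-x, -y).
- dial (a joint): Load dial, rad: 0 = pointing at mark 0, growing clockwise seen from above, 0.471 per scale mark; mark 6 = 2.827. Stops at 0 and 4.712. It turns with light friction (0.04 N m) and stays where it is left. It starts somewhere between 2.9 and 5.1 on the scale.
- dial_grip (a point): Point on the dial's vertical axis, 104 mm above the bench, 10 mm below the top of its bar grip. Its x points along the bar to its pointer end (white stripe on top and down that end). Black knob: round skirt 52 mm across, 6 mm high (top 88 mm above the bench), on it a bar 44 long, 13 wide, 26 mm tall (top 114 mm above the bench).
- spare_breaker: Bystander: a loose modular breaker lying on its side on the bench left of the trainer, 85 x 68 x 18 mm. Origin: underside, within its outline.
- tester: Bystander: a grey hand-held voltage tester lying on the bench right of the trainer, 150 x 52 x 30 mm with a probe. Origin: centre of its underside.
- screwdriver: Bystander: a screwdriver, 190 mm long, lying on the bench in front of the trainer, to the left. Origin: underside, near its middle.

How it is judged:
On the way, in this order (a step that is already met when the one before it is completed fails the run):
1. the load dial stands at 6 while the module still lies down (value of joint dial between 2.697 and 2.957 rad and value of joint tilt below 0.1 rad), for 0.3 s.
2. the module is held up at 35 degrees by its handle (value of joint tilt between 0.5585 and 0.6632 rad and contact force between the fingers and handle above 1 N), for 0.3 s.
At the end, for the whole second after the job is handed in: The dial stands at 6 (within about a quarter of a mark, 0.13 rad) and the module is held still at 35 degrees (within 3 degrees) by the gripper's fingers on its bow handle, with nothing else propping it (all of step 2 and value of joint dial between 2.697 and 2.957 rad and velocity of joint tilt between -0.05 and 0.05 rad/s and contact force between each of spare_breaker, tester, screwdriver and module below 0.3 N); the arm keeps its last pose, push and grip.
It fails at once if the module drops (swings down faster than 2.5 rad/s) (velocity of joint tilt below -2.5 rad/s).
It fails at once if the spare breaker, the tester or the screwdriver is shifted by more than 30 mm (distance of any of spare_breaker, tester, screwdriver from where it was at the start of the episode above 0.03 m).
It also fails if it takes over 58 s, if anything falls off the work surface, if the arm or the gripper's body presses on something with over 40 N, if the wrist force passes 120 N, or if a joint passes its speed limit or range.

## Working session

There is one attempt and no reset: what is moved stays moved. The work goes in short steps, Python scripts to look and compute and a tool call to move; the robot and the scene stay as the last step left them, time stands still between calls to the robot, and variables do not carry over. Pictures are saved under pics/ and viewed, and the job is handed in when it is done.

Besides the shell and the picture viewer there is one more tool, called after "Emit:" as name([rows], argument=value, ...), one row to a line, values as JSON. send_rows: Moves the arm, as the interface text tells. Its arguments: {"type":"object","properties":{"commands":{"type":"array"}},"required":["commands"]}

```bash
ls; mkdir -p pics
cat > h.py <<'E'
import numpy as np, cv2
from bench import ctrl
from scipy.spatial.transform import Rotation as R
def cam(name):
    s=ctrl.read_state(); d=ctrl.get_image(name)
    if name=="wrist":
        T=np.eye(4);T[:3,:3]=R.from_rotvec(s["tcp_rot"]).as_matrix();T[:3,3]=s["position"]
        W=T@np.array(d["mount"])
    else:
        M=np.eye(4);M[:3,:3]=cv2.Rodrigues(np.array(d["rvec"],float))[0];M[:3,3]=np.array(d["tvec"]).ravel()
        W=np.linalg.inv(M)
    return d,W
def tow(W,p): return W[:3,:3]@np.array(p)+W[:3,3]
def proj(d,W,p):
    M=np.linalg.inv(W);c=M[:3,:3]@np.array(p)+M[:3,3]
    return np.array([d["fx"]*c[0]/c[2]+d["cx"],d["fy"]*c[1]/c[2]+d["cy"]])
def ray(d,W,u,v,z):
    r=W[:3,:3]@np.array([(u-d["cx"])/d["fx"],(v-d["cy"])/d["fy"],1]);o=W[:3,3]
    return o+r*(z-o[2])/r[2]
E
python3 - <<'E'
from h import *
s=ctrl.read_state();print({k:np.round(v,3) for k,v in s.items()})
for c in ["side","top","wrist"]:
    d,W=cam(c);cv2.imwrite(f"pics/{c}0.png",d["image"]);print(c,np.round(W,3).tolist(),d["fx"])
    for n in ["trainer","mark35","module","handle","load_unit","dial_grip","spare_breaker","tester","screwdriver"]:
        try:
            for r in ctrl.landmark_of(n,c)[:2]: print(n,round(r["score"],2),np.round(tow(W,r["location"]),4))
        except Exception as e: print(n,e)
E
```

```text
pics
{'time_s': np.float64(0.0), 'joint_pos': array([-1.279,  0.492,  1.559,  0.   ,  1.092, -0.106]), 'joint_vel': array([ 0.001,  0.001,  0.001,  0.001, -0.003, -0.002]), 'joint_torque': array([-4.0000e-03, -6.1846e+01, -2.6159e+01, -0.0000e+00,  4.0000e-03,
       -0.0000e+00]), 'position': array([ 0.242, -0.576,  0.231]), 'tcp_rot': array([-2.616e+00,  1.738e+00,  1.000e-03]), 'ft_force': array([ 0.407,  0.586, -0.56 ]), 'wrist_torque': array([-0.038,  0.024,  0.026]), 'grip_width': np.float64(0.086)}
side [[-0.978, -0.15, 0.145, 0.279], [-0.209, 0.684, -0.699, 1.128], [0.006, -0.714, -0.7, 1.315], [0.0, 0.0, 0.0, 1.0]] 474.2047048765484
trainer 0.88 [ 0.6358 -0.0398  0.003 ]
mark35 0.77 [ 0.5925 -0.2416  0.1868]
module 0.75 [ 0.6447 -0.1344  0.0769]
module 0.42 [ 0.5922 -0.2389  0.1869]
handle 0.65 [ 0.484  -0.1031  0.0718]
load_unit 0.58 [0.5575 0.1039 0.0288]
dial_grip 0.76 [0.5636 0.1053 0.1079]
dial_grip 0.51 [2.788e-01 3.261e-01 3.000e-04]
spare_breaker 0.88 [ 0.4683  0.457  -0.0006]
tester 0.66 [ 0.5497 -0.5215  0.0034]
screwdriver 0.58 [0.2802 0.3234 0.0012]
top [[-0.011, -0.998, 0.062, 0.399], [-1.0, 0.011, -0.0, -0.037], [-0.0, -0.062, -0.998, 1.606], [0.0, 0.0, 0.0, 1.0]] 468.3755104168284
trainer 0.88 [ 0.6371 -0.0395 -0.    ]
trainer 0.6 [0.5616 0.1008 0.1052]
mark35 0.74 [ 0.5908 -0.2396  0.1889]
module 0.61 [0.5598 0.1047 0.1072]
handle 0.6 [ 0.4874 -0.1052  0.0771]
load_unit 0.84 [0.5627 0.1078 0.0277]
load_unit 0.29 [ 0.5937 -0.236   0.186 ]
dial_grip 0.52 [0.5593 0.1019 0.1055]
spare_breaker 0.75 [ 4.600e-01  4.562e-01 -2.000e-04]
tester 0.79 [ 0.5453 -0.5219  0.0012]
screwdriver 0.82 [0.2773 0.3301 0.0025]
wrist [[0.387, -0.883, -0.266, 0.31], [-0.922, -0.37, -0.111, -0.547], [-0.0, 0.288, -0.958, 0.374], [0.0, 0.0, 0.0, 1.0]] 341.64756823968315
```

View pics/top0.png

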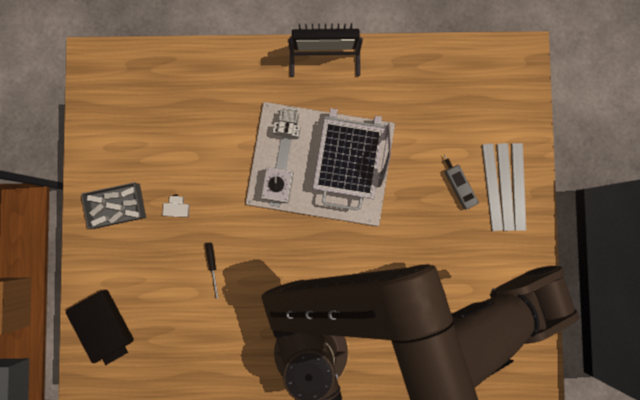

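View pics/side0.png

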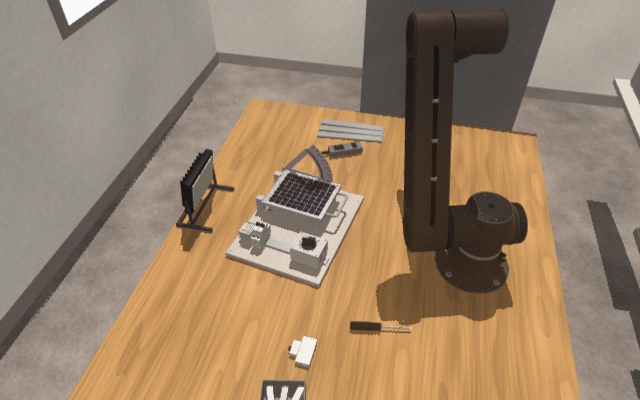

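Run:
```python
from h import *
d,W=cam("top")
a=proj(d,W,[.56,.104,.11]);print(a)
im=d["image"];x,y=a.astype(int)
c=cv2.resize(im[y-40:y+40,x-40:x+40],(600,600),interpolation=cv2.INTER_CUBIC);cv2.imwrite("pics/dial0.png",c);print(x,y)
```

```text
[275.53592479 183.33827708]
275 183
```

View pics/dial0.png

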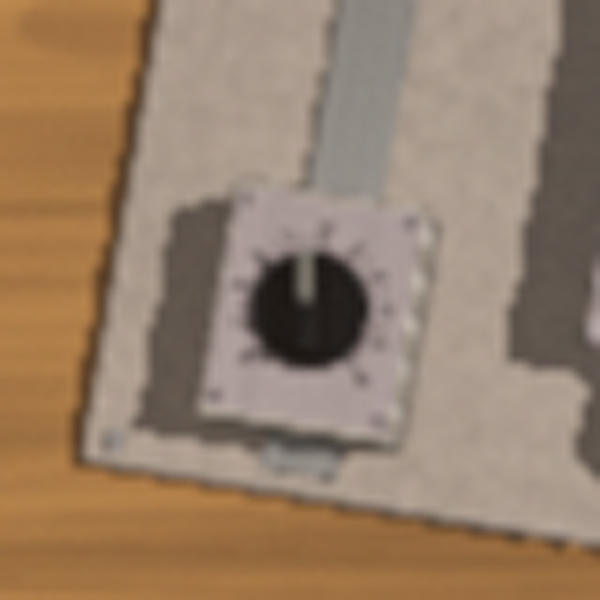

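```bash
cat >> h.py <<'E'
def plan(p,M,pos=None,rot=None,vmax=.06,amax=10):
    """print tool-frame deltas from the present pose to target p, M"""
    s=ctrl.read_state(); Rm=R.from_rotvec(s["tcp_rot"]) if rot is None else rot
    x=np.array(s["position"]) if pos is None else pos
    d=Rm.inv().apply(np.array(p)-x); w=(Rm.inv()*R.from_matrix(M)).as_rotvec(degrees=True)
    n=int(np.ceil(max(np.linalg.norm(d)/vmax,np.linalg.norm(w)/amax)))
    print("total",np.round(d,4),np.round(w,2),"rows",n,"each",np.round(d/n,4),np.round(w/n,2))
def down(yaw): # tool z down, tool x along world yaw (rad)
    x=np.array([np.cos(yaw),np.sin(yaw),0]);z=np.array([0,0,-1.]);return np.c_[x,np.cross(z,x),z]
E
python3 - <<'E'
from h import *
from scipy.optimize import minimize
L=np.array([[0,0],[-12.3,-204],[-138,-90]])/1e3
P=np.array([[.6365,-.0397],[.5917,-.2406],[.4857,-.104]])
def f(q):
    c,s=np.cos(q[2]),np.sin(q[2]);return ((L@np.array([[c,s],[-s,c]])+q[:2]-P)**2).sum()*1e4
r=minimize(f,[.63,-.04,-.17]);q=r.x;print(q,np.degrees(q[2]))
c,s=np.cos(q[2]),np.sin(q[2]);Rt=np.array([[c,-s],[s,c]]);print("res",L@Rt.T+q[:2]-P)
for p in [[.5613,.1035],[.5594,.1029],[.5636,.1053]]: print("dial local",Rt.T@(np.array(p)-q[:2]))
st=ctrl.read_state();print(R.from_rotvec(st["tcp_rot"]).as_matrix().round(3))
d,W=cam("side")
for n in ["tester","screwdriver"]: pass
E
```

```text
[ 0.63707903 -0.0398553  -0.16797425] -9.6242153734531
res [[ 0.00057903 -0.0001553 ]
 [-0.00085368  0.00167229]
 [ 0.00027463 -0.001517  ]]
dial local [-0.0986794   0.12866849]
dial local [-0.10045235  0.12775928]
dial local [-0.09671271  0.13082768]
[[ 0.387 -0.922  0.   ]
 [-0.922 -0.387 -0.   ]
 [ 0.     0.    -1.   ]]
```

Emit:
send_rows([
  [0,0,-0.012,0,0,-10.5,1],
  [0,0,-0.012,0,0,-10.5,1],
  [0,0,-0.012,0,0,-10.5,1],
  [0,0,-0.012,0,0,-10.5,1],
  [0,0,-0.012,0,0,-10.5,1],
  [0,0,-0.012,0,0,-10.5,1],
  [0,0,-0.012,0,0,-10.5,1],
  [0,0,-0.012,0,0,-10.5,1],
  [0,0,-0.012,0,0,-10.5,1],
  [0,0,-0.012,0,0,-10.5,1],
  [0,0,0,0,0,-10.5,1],
  [0,0,0,0,0,-10.5,1],
])

```text
time_s: 3.1
position: [0.2421, -0.5759, 0.3552]
tcp_rot: [-2.696, -1.612, -0.0]
ft_force: [-0.4, -0.7, -0.0]
grip_width: 0.0859
```

Run:
```python
from h import *
print(ctrl.read_state()["joint_pos"])
plan([.53,.09,.33],down(np.radians(88)))
s=ctrl.read_state();M=R.from_rotvec(s["tcp_rot"]).as_matrix();plan([.53,.09,.33],M);print(np.degrees(np.arctan2(M[1,0],M[0,0])))
```

```text
[-1.27858928e+00  3.99179359e-01  1.37931081e+00 -1.80707601e-08
  1.36360142e+00 -2.35659609e+00]
total [ 0.7229 -0.0613  0.0255] [-2.000e-02 -2.000e-02 -2.623e+01] rows 13 each [ 0.0556 -0.0047  0.002 ] [-0.   -0.   -2.02]
total [ 0.7229 -0.0613  0.0255] [ 0. -0.  0.] rows 13 each [ 0.0556 -0.0047  0.002 ] [ 0. -0.  0.]
61.76523695681483
```

Emit:
send_rows([
  [0.0556,-0.0047,0.002,0,0,0,1],
  [0.0556,-0.0047,0.002,0,0,0,1],
  [0.0556,-0.0047,0.002,0,0,0,1],
  [0.0556,-0.0047,0.002,0,0,0,1],
  [0.0556,-0.0047,0.002,0,0,0,1],
  [0.0556,-0.0047,0.002,0,0,0,1],
  [0.0556,-0.0047,0.002,0,0,0,1],
  [0.0556,-0.0047,0.002,0,0,0,1],
  [0.0556,-0.0047,0.002,0,0,0,1],
  [0.0556,-0.0047,0.002,0,0,0,1],
  [0.0556,-0.0047,0.002,0,0,0,1],
  [0.0556,-0.0047,0.002,0,0,0,1],
])

```text
time_s: 4.6
position: [0.5125, 0.0557, 0.3317]
tcp_rot: [2.695, 1.607, 0.006]
ft_force: [0.1, -0.3, 0.3]
grip_width: 0.0854
```

Run:
```python
from h import *
print(ctrl.read_state()["joint_pos"])
plan([.53,.09,.33],down(np.radians(88)))
d,W=cam("wrist");cv2.imwrite("pics/w1.png",d["image"]);print(W.round(3))
for n in ["dial_grip","load_unit","handle","trainer","module"]:
    for r in ctrl.landmark_of(n,"wrist")[:2]: print(n,round(r["score"],2),np.round(tow(W,r["location"]),4))
```

```text
[-1.92234250e-02  2.37663496e-01  1.67959454e+00 -1.30209351e-03
  1.21930396e+00 -1.09409535e+00]
total [ 0.0384 -0.0009  0.0017] [  0.3   -0.   -26.39] rows 3 each [ 0.0128 -0.0003  0.0006] [ 0.1 -0.  -8.8]
[[ 0.476  0.84   0.26   0.447]
 [ 0.879 -0.455 -0.138  0.091]
 [ 0.002  0.294 -0.956  0.474]
 [ 0.     0.     0.     1.   ]]
dial_grip 0.6 [0.5587 0.1085 0.1054]
load_unit 0.95 [0.5641 0.1047 0.0268]
handle 0.89 [ 0.4852 -0.1026  0.0762]
trainer 0.79 [ 6.397e-01 -4.270e-02  6.000e-04]
module 0.88 [ 0.6445 -0.1356  0.0781]
```

View pics/w1.png

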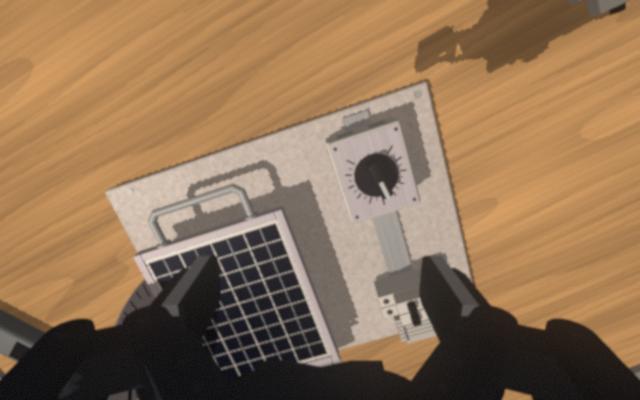

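Run:
```python
from h import *
d,W=cam("wrist");im=d["image"]
c=im[130:225,330:425];cv2.imwrite("pics/d1.png",cv2.resize(c,(760,760),interpolation=cv2.INTER_CUBIC))
# rectify top plane z=.114 around dial
x0,y0=.5613,.1045
n=600;S=.1/n
for z,nm in [(.114,"a"),(.0805,"b")]:
    X,Y=np.meshgrid(np.arange(n),np.arange(n))
    wx=x0+(n/2-Y)*S; wy=y0+(n/2-X)*S
    M=np.linalg.inv(W);P=np.stack([wx,wy,np.full_like(wx,z)],-1)@M[:3,:3].T+M[:3,3]
    u=(d["fx"]*P[...,0]/P[...,2]+d["cx"]).astype(np.float32);v=(d["fy"]*P[...,1]/P[...,2]+d["cy"]).astype(np.float32)
    o=cv2.remap(im,u,v,cv2.INTER_CUBIC)
    cv2.circle(o,(300,300),4,(0,0,255),-1)
    if nm=="b":
        for k in range(11):
            a=np.radians(-9.62)+np.radians(135-27*k)
            e=(np.cos(a),np.sin(a)); 
            for r1 in (200,):cv2.circle(o,(int(300-e[1]*r1),int(300-e[0]*r1)),3,(0,0,255) if k!=6 else (0,255,0),-1)
    cv2.imwrite(f"pics/rect{nm}1.png",o)
a=cv2.imread("pics/recta1.png");b=cv2.imread("pics/rectb1.png")
cv2.imwrite("pics/rect1.png",cv2.resize(np.hstack([a,b]),(800,400)))
```

```text
(no output)
```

View pics/rect1.png

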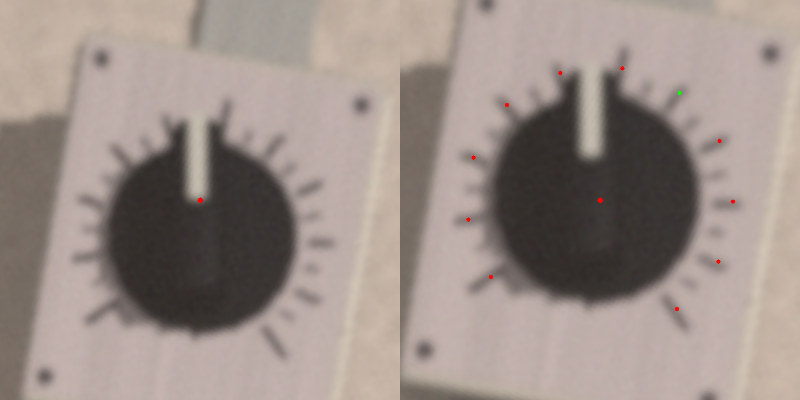

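Run:
```python
from h import *
plan([.5603,.1044,.16],down(np.radians(92)))
```

```text
total [0.0683 0.0173 0.1718] [ 2.700e-01  2.000e-02 -3.047e+01] rows 4 each [0.0171 0.0043 0.043 ] [ 0.07  0.   -7.62]
```

Rotate first, then translate after re-planning.

Emit:
send_rows([
  [0,0,0,0,0,-10,0.6],
  [0,0,0,0,0,-10,0.6],
  [0,0,0,0.2,0,-10,0.6],
  [0,0,0,0,0,0,0.6],
])

```text
time_s: 5.45
position: [0.5109, 0.0479, 0.3327]
tcp_rot: [2.183, 2.256, 0.001]
ft_force: [-0.7, -0.1, 0.1]
grip_width: 0.0509
```

Run:
```python
from h import *
plan([.5603,.1044,.16],down(np.radians(92)))
```

```text
total [0.0552 0.0509 0.1728] [ 0.14  0.09 -0.12] rows 4 each [0.0138 0.0127 0.0432] [ 0.03  0.02 -0.03]
```

Emit:
send_rows([
  [0.0138,0.0127,0.038,0,0,0,0.6],
  [0.0138,0.0127,0.038,0,0,0,0.6],
  [0.0138,0.0127,0.038,0,0,0,0.6],
  [0.0138,0.0127,0.038,0,0,0,0.6],
  [0,0,0,0,0,0,0.6],
  [0,0,0,0,0,0,0.6],
])

```text
time_s: 6.2
position: [0.5631, 0.1003, 0.1801]
tcp_rot: [2.216, 2.216, 0.007]
ft_force: [-0.6, -0.2, 0.8]
grip_width: 0.0511
```

```bash
cat >> h.py <<'E'
def rect(d,W,x0,y0,z,nm,w=.1,n=600,marks=False,yaw=-9.62):
    im=d["image"];S=w/n
    X,Y=np.meshgrid(np.arange(n),np.arange(n))
    wx=x0+(n/2-Y)*S; wy=y0+(n/2-X)*S
    M=np.linalg.inv(W);P=np.stack([wx,wy,np.full_like(wx,z)],-1)@M[:3,:3].T+M[:3,3]
    u=(d["fx"]*P[...,0]/P[...,2]+d["cx"]).astype(np.float32);v=(d["fy"]*P[...,1]/P[...,2]+d["cy"]).astype(np.float32)
    o=cv2.remap(im,u,v,cv2.INTER_CUBIC)
    cv2.circle(o,(n//2,n//2),4,(0,0,255),-1)
    if marks:
        for k in range(11):
            a=np.radians(yaw+135-27*k);e=(np.cos(a),np.sin(a))
            cv2.circle(o,(int(n/2-e[1]*.0345/S),int(n/2-e[0]*.0345/S)),3,(0,255,0) if k==6 else (0,0,255),-1)
    cv2.imwrite(f"pics/{nm}.png",o)
E
python3 - <<'E'
from h import *
plan([.5603,.1044,.094],down(np.radians(92)))
d,W=cam("wrist");cv2.imwrite("pics/w2.png",d["image"])
rect(d,W,.5603,.1044,.114,"r2a",n=400);rect(d,W,.5603,.1044,.0805,"r2b",n=400,marks=True)
a=cv2.imread("pics/r2a.png");b=cv2.imread("pics/r2b.png");cv2.imwrite("pics/r2.png",np.hstack([a,b]))
E
```

```text
total [ 0.0043 -0.0035  0.0861] [ 0.48  0.13 -2.  ] rows 2 each [ 0.0021 -0.0017  0.043 ] [ 0.24  0.07 -1.  ]
```

View pics/w2.png

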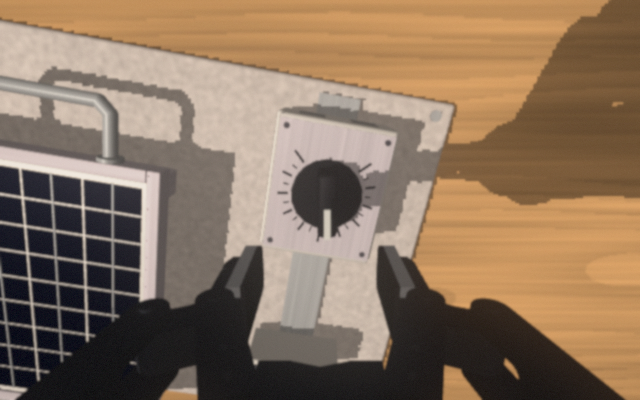

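View pics/r2.png

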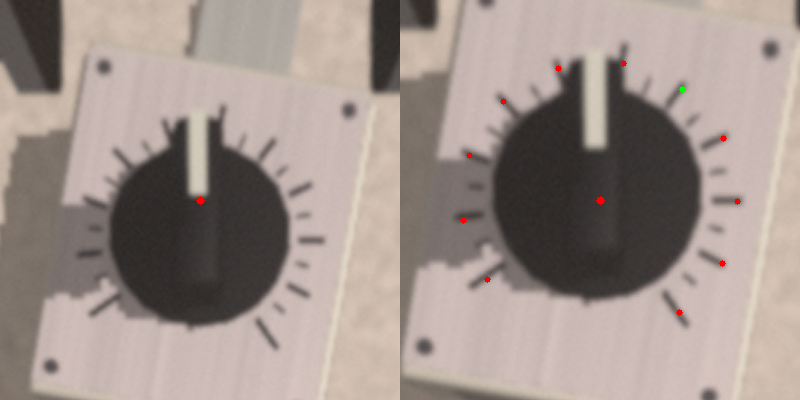

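Emit:
send_rows([
  [0.0042,-0.0028,0.01,0.4,0,-1.5,0.6],
  [0,0,0.025,0,0,0,0.6],
  [0,0,0.025,0,0,0,0.6],
  [0,0,0.015,0,0,0,0.6],
  [0,0,0,0,0,0,0.6],
])

```text
time_s: 6.88
position: [0.5608, 0.1038, 0.1071]
tcp_rot: [2.186, 2.247, 0.007]
ft_force: [0.4, -0.1, -0.1]
grip_width: 0.0513
```

Run:
```python
from h import *
plan([.561,.1043,.094],down(np.radians(91.5)))
```

```text
total [0.0005 0.0001 0.0131] [0.47 0.11 0.08] rows 1 each [0.0005 0.0001 0.0131] [0.47 0.11 0.08]
```

Emit:
send_rows([
  [0.0005,0,0.012,0.3,0,0,0.6],
  [0,0,0,0,0,0,0.6],
  [0,0,0,0,0,0,0],
  [0,0,0,0,0,0,0],
  [0,0,0,0,0,0,0],
  [0,0,0,0,0,0,0],
])

```text
time_s: 7.62
position: [0.5618, 0.1048, 0.0965]
tcp_rot: [2.187, 2.249, 0.005]
ft_force: [-0.2, 0.5, -3.1]
grip_width: 0.011
```

Run:
```python
from h import *
M=down(np.radians(91.5));plan([.561,.1043,.094],M);plan([.561,.1043,.094],down(np.radians(53.4)));s=ctrl.read_state();print(s["ft_force"],s["wrist_torque"],s["grip_width"])
d,W=cam("wrist");cv2.imwrite("pics/w3.png",d["image"])
```

```text
total [-0.0005 -0.0008  0.0025] [0.34 0.08 0.1 ] rows 1 each [-0.0005 -0.0008  0.0025] [0.34 0.08 0.1 ]
total [-0.0005 -0.0008  0.0025] [ 0.36 -0.04 38.2 ] rows 4 each [-0.0001 -0.0002  0.0006] [ 0.09 -0.01  9.55]
[-0.23861745  0.54650477 -3.14421602] [-0.0279579  -0.08598865 -0.00330011] 0.011007392879013592
```

View pics/w3.png

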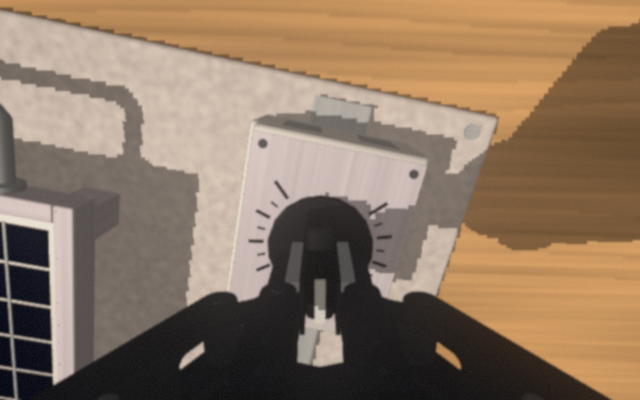

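Emit:
send_rows([
  [0,0,0,0,0,7.6,0],
  [0,0,0,0,0,7.6,0],
  [0,0,0,0,0,7.6,0],
  [0,0,0,0,0,7.6,0],
  [0,0,0,0,0,7.6,0],
  [0,0,0,0,0,0,0],
])

```text
time_s: 8.43
position: [0.5614, 0.1038, 0.0965]
tcp_rot: [2.813, 1.388, 0.005]
ft_force: [0.6, 1.7, -1.1]
grip_width: 0.0115
```

Run:
```python
from h import *
plan([.561,.1043,.0965],down(np.radians(53.4)));s=ctrl.read_state();print(s["ft_force"],s["wrist_torque"],s["grip_width"])
```

```text
total [ 0.0001 -0.0006 -0.    ] [ 0.31 -0.05 -0.88] rows 1 each [ 0.0001 -0.0006 -0.    ] [ 0.31 -0.05 -0.88]
[ 0.5840007   1.70633685 -1.09641069] [ 0.34479329  0.0216718  -0.02438998] 0.01146493786610524
```

Emit:
send_rows([
  [0,0,0,0,0,-0.9,0],
  [0,0,0,0,0,0,0.6],
  [0,0,0,0,0,0,0.6],
  [0,0,0,0,0,0,0.6],
  [0,0,-0.03,0,0,0,0.6],
  [0,0,-0.04,0,0,0,0.6],
  [0,0,-0.05,0,0,0,0.6],
  [0,0,-0.05,0,0,0,0.6],
  [0,0,0,0,0,0,0.6],
])

```text
time_s: 9.55
position: [0.5607, 0.1038, 0.2717]
tcp_rot: [2.796, 1.422, 0.004]
ft_force: [0.5, 0.4, -1.0]
grip_width: 0.0511
```

Run:
```python
from h import *
d,W=cam("wrist");cv2.imwrite("pics/w4.png",d["image"])
rect(d,W,.5616,.1042,.114,"r3a",n=400);rect(d,W,.5616,.1042,.0805,"r3b",n=400,marks=True)
a=cv2.imread("pics/r3a.png");b=cv2.imread("pics/r3b.png");cv2.imwrite("pics/r3.png",np.hstack([a,b]))
```

```text
(no output)
```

View pics/r3.png

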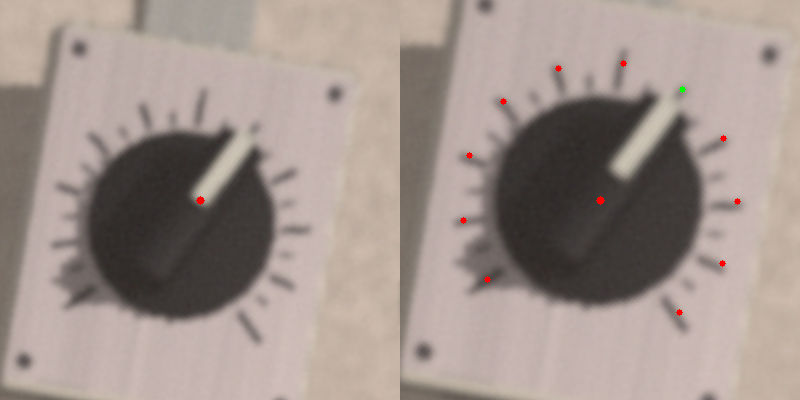

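View pics/w4.png

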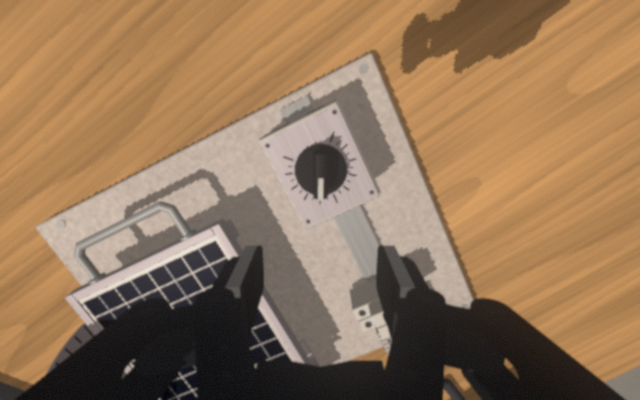

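Run:
```python
from h import *
d,W=cam("wrist");rect(d,W,.5616,.1042,.114,"m",n=800)
o=cv2.imread("pics/m.png");g=cv2.cvtColor(o,cv2.COLOR_BGR2GRAY)
cv2.circle(g,(400,400),6,160,-1)
mask=((g>140)&(o[...,0]<o[...,2]+5)).astype(np.uint8)
# restrict near disc
yy,xx=np.mgrid[:800,:800]
# knob skirt in this plane approx centre(362,450) r 170
mask[(xx-362)**2+(yy-450)**2>(215)**2]=0
n,l,st,ce=cv2.connectedComponentsWithStats(mask)
for i in range(1,n):
    if st[i,4]>500:
        P=np.argwhere(l==i)[:,::-1].astype(np.float32);
        r=cv2.minAreaRect(P);m,e=cv2.PCACompute(P,None);print(st[i],r,np.degrees(np.arctan2(e[0,0],-e[0,1])))
```

```text
[ 250  235  140   47 2997] ((319.56695556640625, 255.41177368164062), (31.67083740234375, 141.38082885742188), 78.9828872680664) 78.19295
[400 240  43  26 718] ((420.50006103515625, 254.00003051757812), (40.26091003417969, 21.10059928894043), 14.03624439239502) 97.538765
[ 388  266  117  142 5826] ((442.8672180175781, 340.68438720703125), (39.9924201965332, 157.98953247070312), 35.753883361816406) -143.91675
[215 270  35  41 810] ((234.30490112304688, 291.256103515625), (22.332849502563477, 43.572479248046875), 51.34019470214844) -136.97603
[160 307  45  71 723] ((183.22296142578125, 343.5878601074219), (15.22844123840332, 81.37334442138672), 35.53767776489258) -146.64568
[  216   318   362   348 13348] ((440.4401550292969, 535.3479614257812), (197.92755126953125, 427.6711120605469), 47.4730339050293) -137.00237
```

Emit:
send_rows([
  [0,0,0,0,0,10.5,0.6],
  [0,0,0,0,0,10.5,0.6],
  [0,0,0,0,0,10.5,0.6],
  [0,0,0,0,0,10.5,0.6],
  [0,0,0,0,0,10.5,0.6],
  [0,0,0,0,0,10.5,0.6],
  [0,0,0,0,0,0,0.6],
])

```text
time_s: 10.52
position: [0.556, 0.1031, 0.2563]
tcp_rot: [3.121, -0.288, -0.031]
ft_force: [0.2, 0.1, -0.4]
grip_width: 0.0513
```

Run:
```python
from h import *
plan([.4857,-.104,.22],down(np.radians(-9.6)));print(ctrl.read_state()["joint_pos"])
```

```text
total [-0.0306  0.2161  0.0388] [ 0.5   1.11 -0.93] rows 4 each [-0.0076  0.054   0.0097] [ 0.13  0.28 -0.23]
[ 0.068232    0.38903975  1.66230778 -0.00433457  1.11110155  0.25398263]
```

Emit:
send_rows([
  [-0.0076,0.054,0.009,0.1,0.28,-0.2,0.6],
  [-0.0076,0.054,0.009,0.1,0.28,-0.2,0.6],
  [-0.0076,0.054,0.009,0.1,0.28,-0.2,0.6],
  [-0.0076,0.054,0.009,0.1,0.28,-0.2,0.6],
  [0,0,0,0,0,0,0.6],
  [0,0,0,0,0,0,0.6],
])

```text
time_s: 11.28
position: [0.4857, -0.1098, 0.216]
tcp_rot: [3.134, -0.219, -0.01]
ft_force: [1.1, 0.7, 0.2]
grip_width: 0.0515
```

Run:
```python
from h import *
plan([.4857,-.104,.12],down(np.radians(-9.6)))
d,W=cam("wrist");cv2.imwrite("pics/w5.png",d["image"])
for n in ["handle","module","trainer"]:
    for r in ctrl.landmark_of(n,"wrist")[:2]: print(n,round(r["score"],2),np.round(tow(W,r["location"]),4))
for r in ctrl.cut_out("handle","wrist")[:1]:
    m=r["pixels"].astype(np.uint8);print(r["score"],m.sum())
rect(d,W,.4857,-.104,.08,"r5",w=.2,n=600)
```

```text
total [-0.0002 -0.0058  0.096 ] [0.05 0.37 1.61] rows 2 each [-0.0001 -0.0029  0.048 ] [0.02 0.19 0.8 ]
handle 0.73 [ 0.4882 -0.1025  0.0759]
module 0.78 [ 0.6445 -0.1374  0.0778]
trainer 0.97 [ 6.364e-01 -4.070e-02  4.000e-04]
0.84 2817
```

View pics/w5.png

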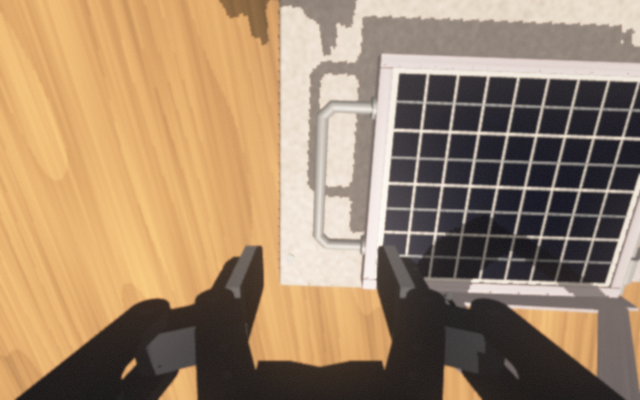

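View pics/r5.png

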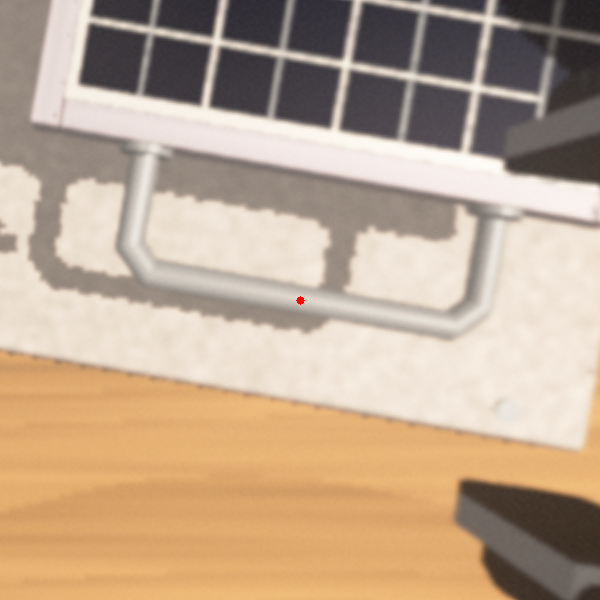

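Emit:
send_rows([
  [0.0004,-0.0053,0,0,0.3,1.5,0.35],
  [0,0,0.03,0,0,0,0.35],
  [0,0,0.045,0,0,0,0.35],
  [0,0,0.01,0,0,0,0.35],
  [0,0,0,0,0,0,0.35],
])

```text
time_s: 12.15
position: [0.4893, -0.1009, 0.1314]
tcp_rot: [3.129, -0.26, 0.007]
ft_force: [0.5, 0.7, -0.5]
grip_width: 0.0305
```

Run:
```python
from h import *
plan([.4862,-.1045,.057],down(np.radians(-9.4)));print(ctrl.read_state()["joint_pos"])
d,W=cam("wrist");cv2.imwrite("pics/w6.png",d["image"])
```

```text
total [-0.0028  0.0039  0.0744] [ 0.09 -0.25 -0.11] rows 2 each [-0.0014  0.002   0.0372] [ 0.04 -0.13 -0.05]
[-3.35341023e-01  4.51945749e-01  1.97202463e+00 -1.19404851e-03
  7.13001052e-01 -1.68494363e-01]
```

View pics/w6.png

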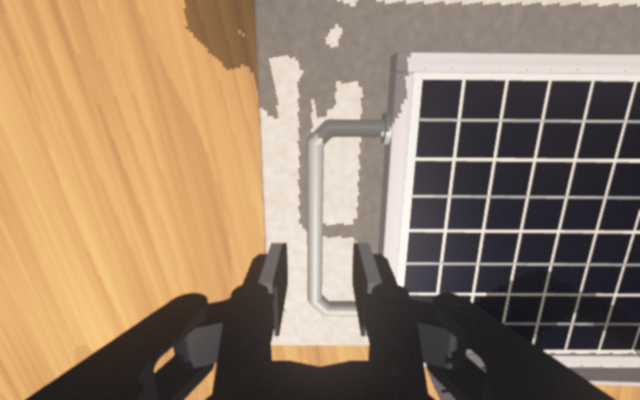

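Emit:
send_rows([
  [-0.0028,0.0039,0.02,0,-0.2,0,0.35],
  [0,0,0.025,0,0,0,0.35],
  [0,0,0.02,0,0,0,0.35],
  [0,0,0.005,0,0,0,0.35],
  [0,0,0,0,0,0,0.35],
])

```text
time_s: 12.82
position: [0.4904, -0.1057, 0.0673]
tcp_rot: [3.126, -0.26, 0.021]
ft_force: [-0.9, -0.2, -0.5]
grip_width: 0.03
```

Run:
```python
from h import *
plan([.4862,-.1045,.057],down(np.radians(-9.4)))
d,W=cam("wrist");cv2.imwrite("pics/w7.png",d["image"])
```

```text
total [-0.0045 -0.0005  0.0102] [ 0.22 -0.78 -0.12] rows 1 each [-0.0045 -0.0005  0.0102] [ 0.22 -0.78 -0.12]
```

View pics/w7.png

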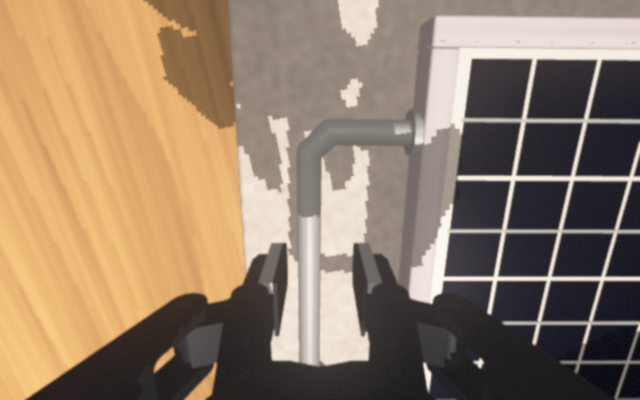

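Bar lies between the fingers (column ~309 vs finger centre ~320): centre by -4.5 mm and go 10 mm lower, then close.

Emit:
send_rows([
  [-0.0045,-0.0005,0.009,0,-0.7,0,0.35],
  [0,0,0,0,0,0,0.35],
  [0,0,0,0,0,0,0.35],
])

```text
time_s: 13.25
position: [0.4866, -0.1046, 0.0592]
tcp_rot: [3.126, -0.26, 0.005]
ft_force: [0.1, -0.5, -0.5]
grip_width: 0.0299
```

Run:
```python
from h import *
plan([.4862,-.1045,.057],down(np.radians(-9.4)))
```

```text
total [-0.0004 -0.0001  0.0022] [ 0.24 -0.19 -0.12] rows 1 each [-0.0004 -0.0001  0.0022] [ 0.24 -0.19 -0.12]
```

Emit:
send_rows([
  [0,0,0.003,0,0,0,0],
  [0,0,0,0,0,0,0],
  [0,0,0,0,0,0,0],
  [0,0,0,0,0,0,0],
  [0,0,0,0,0,0,0],
])

```text
time_s: 13.88
position: [0.4857, -0.1045, 0.0563]
tcp_rot: [3.127, -0.261, 0.002]
ft_force: [-1.5, 0.1, 1.9]
grip_width: 0.008
```

Run:
```python
from h import *
s=ctrl.read_state();print(s["position"],s["ft_force"],s["wrist_torque"],s["grip_width"])
d,W=cam("wrist");cv2.imwrite("pics/w8.png",d["image"])
Rm=R.from_rotvec(s["tcp_rot"]);print(Rm.as_matrix().round(3))
# tool-frame increments: arc of grasp point about hinge, tool tilt = f*theta
r=.283;f=0.45;n=20
g0=Rm.apply([0,0,-.019])
# local tilt plane: ex = tool x (toward hinge), ez = up. hinge at +r ex
def pose(t):
    p=np.array([r-r*np.cos(t), r*np.sin(t)]) # x toward hinge, z up of grasp
    a=f*t # tool tilted: body toward hinge
    # tool z in (ex,ez): down rotated
    z=np.array([-np.sin(a),-np.cos(a)]);x=np.array([np.cos(a),-np.sin(a)])
    tcp=p+.019*z
    return tcp,x,z,a
T=np.radians(35)
for n in (20,):
    for i in range(n):
        t0,x,z,a0=pose(T*i/n);t1,_,_,a1=pose(T*(i+1)/n);dd=t1-t0
        print(i,np.round([dd@x,dd@z],4),np.round(np.degrees(a1-a0),2))
tc,_,_,_=pose(T);t0,_,_,_=pose(0);print("tcp shift",tc-t0)
```

```text
[ 0.48573702 -0.10449174  0.05628624] [-1.46348064  0.08453384  1.94599851] [-0.02937242  0.28214525 -0.01994836] 0.00796218577877883
[[ 0.986 -0.166  0.001]
 [-0.166 -0.986 -0.004]
 [ 0.002  0.004 -1.   ]]
0 [-0.0001 -0.0086] 0.79
1 [ 0.     -0.0086] 0.79
2 [ 0.0002 -0.0086] 0.79
3 [ 0.0003 -0.0086] 0.79
4 [ 0.0005 -0.0086] 0.79
5 [ 0.0006 -0.0086] 0.79
6 [ 0.0007 -0.0086] 0.79
7 [ 0.0009 -0.0086] 0.79
8 [ 0.001  -0.0085] 0.79
9 [ 0.0012 -0.0085] 0.79
10 [ 0.0013 -0.0085] 0.79
11 [ 0.0015 -0.0085] 0.79
12 [ 0.0016 -0.0084] 0.79
13 [ 0.0017 -0.0084] 0.79
14 [ 0.0019 -0.0084] 0.79
15 [ 0.002  -0.0083] 0.79
16 [ 0.0022 -0.0083] 0.79
17 [ 0.0023 -0.0083] 0.79
18 [ 0.0024 -0.0082] 0.79
19 [ 0.0026 -0.0082] 0.79
tcp shift [0.0460226  0.16303548]
```

View pics/w8.png

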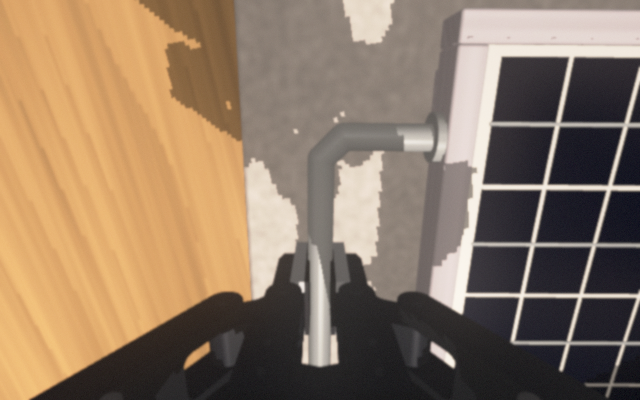

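Emit:
send_rows([
  [0,0,-0.0086,0,-0.8,0,0],
  [0,0,-0.0086,0,-0.8,0,0],
  [0.0002,0,-0.0086,0,-0.8,0,0],
  [0.0003,0,-0.0086,0,-0.8,0,0],
  [0.0005,0,-0.0086,0,-0.8,0,0],
  [0.0006,0,-0.0086,0,-0.8,0,0],
  [0.0007,0,-0.0086,0,-0.8,0,0],
  [0.0009,0,-0.0086,0,-0.8,0,0],
])

```text
time_s: 14.92
position: [0.4911, -0.1054, 0.1229]
tcp_rot: [-3.119, 0.261, 0.188]
ft_force: [1.4, -1.0, -4.3]
grip_width: 0.0082
```

```bash
cat >> h.py <<'E'
G0=np.array([.4857,-.1045,.0563])+np.array([0,0,.019]); EX=np.array([np.cos(np.radians(-9.5)),np.sin(np.radians(-9.5)),0])
HG=np.array([*(G0+.283*EX)[:2],.0753])
def tiltstate():
    s=ctrl.read_state();Rm=R.from_rotvec(s["tcp_rot"]);M=Rm.as_matrix();g=s["position"]+Rm.apply([0,0,-.019])
    v=g-HG; rad=-(v@EX);th=np.degrees(np.arctan2(v[2],rad));rr=np.hypot(rad,v[2]);ey=np.cross([0,0,1],EX)
    a=np.degrees(np.arcsin(-M[:,2]@EX))
    print("grasp",g.round(4),"theta",th.round(2),"r",rr.round(4),"lat",(v@ey).round(4),"tooltilt",a.round(2),"roll",(M[:,2]@ey).round(3),"F",s["ft_force"].round(1),"T",s["wrist_torque"].round(2),"w",s["grip_width"].round(4),"t",s["time_s"])
    return s,Rm,g,ey
def target(th,a):
    s,Rm,g,ey=tiltstate();t=np.radians(th);a=np.radians(a)
    gp=HG-.283*np.cos(t)*EX+.283*np.sin(t)*np.array([0,0,1.])
    z=-np.sin(a)*EX-np.cos(a)*np.array([0,0,1]);x=np.cos(a)*EX-np.sin(a)*np.array([0,0,1])
    M=np.c_[x,np.cross(z,x),z];plan(gp+.019*z,M,vmax=.01)
E
python3 - <<'E'
from h import *
target(35,15.75)
d,W=cam("side");im=d["image"];cv2.imwrite("pics/s9.png",cv2.resize(im[110:300,210:420],None,fx=3,fy=3))
E
```

```text
Traceback (most recent call last):
  File "h.py", line 51, in target
    s,Rm,g,ey=tiltstate();t=np.radians(th);a=np.radians(a)
              ~~~~~~~~~^^
  File "h.py", line 48, in tiltstate
    print("grasp",g.round(4),"theta",th.round(2),"r",rr.round(4),"lat",(v@ey).round(4),"tooltilt",a.round(2),"roll",(M[:,2]@ey).round(3),"F",s["ft_force"].round(1),"T",s["wrist_torque"].round(2),"w",s["grip_width"].round(4),"t",s["time_s"])
                                                                                                                                                                                                       ^^^^^^^^^^^^^^^^^^^^^
AttributeError: 'float' object has no attribute 'round'
```

```bash
sed -i 's/s\["grip_width"\].round(4)/round(s["grip_width"],4)/' h.py
python3 - <<'E'
from h import *
target(35,15.75)
d,W=cam("side");im=d["image"];cv2.imwrite("pics/s9.png",cv2.resize(im[110:300,210:420],None,fx=3,fy=3))
E
```

```text
grasp [ 0.4934 -0.1057  0.1418] theta 13.58 r 0.2831 lat 0.0 tooltilt 6.89 roll -0.004 F [ 1.4 -1.  -4.3] T [-0.18  0.21 -0.06] w 0.0082 t 14.925
total [ 0.0287  0.0003 -0.1006] [ 0.2  -8.86 -0.08] rows 11 each [ 0.0026  0.     -0.0091] [ 0.02 -0.81 -0.01]
```

View pics/s9.png

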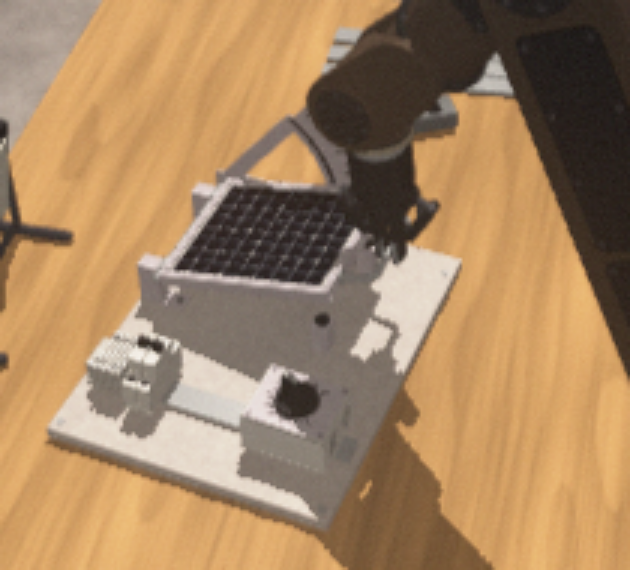

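Module is following at about 13.6°, radius consistent. Continue.

Emit:
send_rows([
  [0.0011,0,-0.0086,0,-0.8,0,0],
  [0.0012,0,-0.0085,0,-0.8,0,0],
  [0.0013,0,-0.0085,0,-0.8,0,0],
  [0.0014,0,-0.0085,0,-0.8,0,0],
  [0.0016,0,-0.0084,0,-0.8,0,0],
  [0.0017,0,-0.0084,0,-0.8,0,0],
  [0.0019,0,-0.0084,0,-0.8,0,0],
  [0.002,0,-0.0083,0,-0.8,0,0],
])

```text
time_s: 15.98
position: [0.5109, -0.109, 0.1847]
tcp_rot: [-3.09, 0.258, 0.384]
ft_force: [-2.3, -1.2, -3.6]
grip_width: 0.0077
```

Run:
```python
from h import *
target(35,15.75)
```

```text
grasp [ 0.5155 -0.1097  0.2031] theta 26.83 r 0.2832 lat -0.0002 tooltilt 14.17 roll -0.003 F [-2.3 -1.2 -3.6] T [-0.16  0.56 -0.03] w 0.0077 t 15.975
total [ 0.0113 -0.0001 -0.0386] [ 0.19 -1.58 -0.07] rows 5 each [ 0.0023 -0.     -0.0077] [ 0.04 -0.32 -0.01]
```

Emit:
send_rows([
  [0.002,0,-0.0077,0,-0.5,0,0],
  [0.0022,0,-0.0077,0,-0.5,0,0],
  [0.0023,0,-0.0077,0,-0.5,0,0],
  [0.0024,0,-0.0077,0,-0.5,0,0],
  [0.0013,0,-0.004,0,0,0,0],
  [0,0,0,0,0,0,0],
])

```text
time_s: 16.73
position: [0.5278, -0.112, 0.2158]
tcp_rot: [-3.078, 0.257, 0.451]
ft_force: [-5.6, -1.0, -0.7]
grip_width: 0.0078
```

Run:
```python
from h import *
target(35,16)
```

```text
grasp [ 0.5332 -0.1128  0.234 ] theta 34.05 r 0.2834 lat -0.0003 tooltilt 16.67 roll -0.004 F [-5.6 -1.  -0.7] T [-0.11  0.54 -0.06] w 0.0078 t 16.725
total [ 0.002  -0.0004 -0.0043] [ 0.21  0.67 -0.06] rows 1 each [ 0.002  -0.0004 -0.0043] [ 0.21  0.67 -0.06]
```

Emit:
send_rows([
  [0.002,0,-0.0044,0,0,0,0],
  [0,0,0,0,0,0,0],
  [0,0,0,0,0,0,0],
  [0,0,0,0,0,0,0],
])

```text
time_s: 17.23
position: [0.5299, -0.1123, 0.219]
tcp_rot: [-3.077, 0.256, 0.455]
ft_force: [-4.8, 0.3, -1.1]
grip_width: 0.0079
```

Run:
```python
from h import *
target(35,16.7)
for c in ["side","top","wrist"]:
    d,W=cam(c);im=d["image"]
    for n in ["handle","module","mark35","dial_grip"]:
        for r in ctrl.landmark_of(n,c)[:1]: 
            p=tow(W,r["location"]);v=p-HG
            print(c,n,round(r["score"],2),p.round(4),"th",np.degrees(np.arctan2(v[2],-(v@EX))).round(1),np.hypot(v[2],v@EX).round(3))
    if c=="side": cv2.imwrite("pics/s10.png",cv2.resize(im[110:300,210:420],None,fx=3,fy=3,interpolation=cv2.INTER_CUBIC))
    elif c=="top": cv2.imwrite("pics/t10.png",cv2.resize(im[80:260,230:430],None,fx=4,fy=4)[:600,:800])
    else: cv2.imwrite("pics/w10.png",im)
```

```text
grasp [ 0.5353 -0.1132  0.2371] theta 34.83 r 0.2834 lat -0.0003 tooltilt 16.82 roll -0.004 F [-4.8  0.3 -1.1] T [-0.12  0.67 -0.02] w 0.0079 t 17.225
total [ 0.0007 -0.0004 -0.0007] [ 0.21  0.12 -0.06] rows 1 each [ 0.0007 -0.0004 -0.0007] [ 0.21  0.12 -0.06]
side handle 0.7 [ 0.4643  0.4585 -0.0013] th -10.9 0.404
side module 0.6 [ 0.6648 -0.1372  0.1471] th 35.4 0.124
side mark35 0.8 [ 0.594  -0.2413  0.1863] th 35.8 0.189
side dial_grip 0.68 [ 0.55   -0.5204  0.0037] th -25.4 0.167
top mark35 0.95 [ 0.591  -0.2371  0.1884] th 35.7 0.194
top dial_grip 0.51 [0.5606 0.105  0.1069] th 7.4 0.246
wrist handle 0.62 [ 0.5363 -0.112   0.237 ] th 34.9 0.283
wrist module 0.93 [ 0.6688 -0.1401  0.1468] th 36.5 0.12
```

View pics/s10.png

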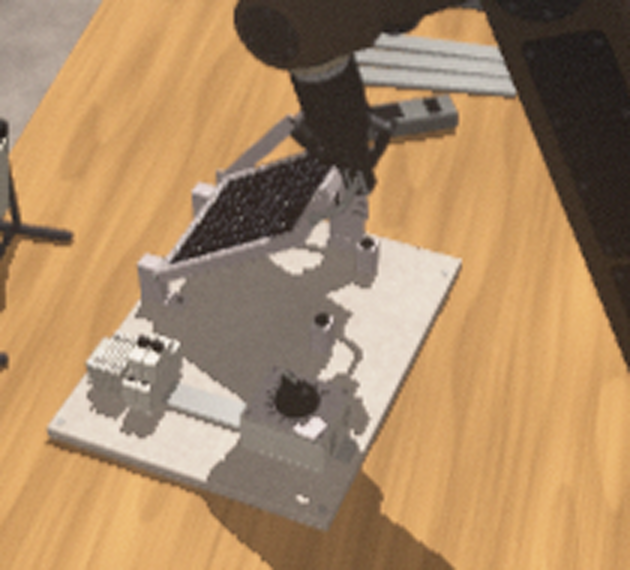

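View pics/t10.png

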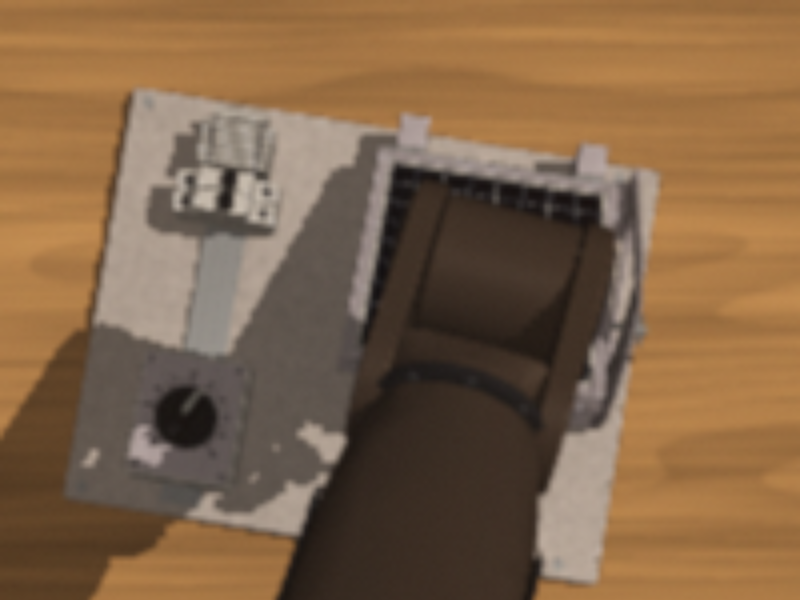

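View pics/w10.png

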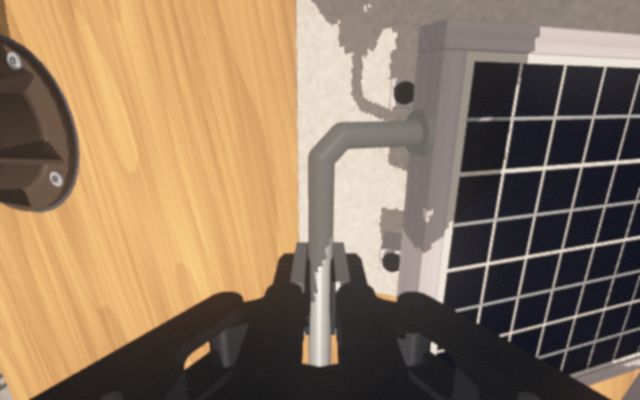

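Emit:
send_rows([
  [0,0,0,0,0,0,0],
  [0,0,0,0,0,0,0],
  [0,0,0,0,0,0,0],
  [0,0,0,0,0,0,0],
  [0,0,0,0,0,0,0],
  [0,0,0,0,0,0,0],
])

```text
time_s: 18.73
position: [0.53, -0.1123, 0.2191]
tcp_rot: [-3.077, 0.257, 0.455]
ft_force: [-4.7, -0.2, -1.1]
grip_width: 0.0075
```

Run:
```python
from h import *
s,*_=tiltstate();print(s["joint_vel"].round(4))
d,W=cam("top")
rect(d,W,.5616,.1042,.114,"m2",n=400)
for n in ["spare_breaker","tester","screwdriver"]:
    for r in ctrl.landmark_of(n,"top")[:1]: print(n,round(r["score"],2),tow(W,r["location"]).round(4))
```

```text
grasp [ 0.5354 -0.1132  0.2373] theta 34.85 r 0.2834 lat -0.0003 tooltilt 16.82 roll -0.004 F [-4.7 -0.2 -1.1] T [-0.1   0.7   0.01] w 0.0075 t 18.725
[ 0.0018 -0.0011  0.0004 -0.0009 -0.0015  0.0006]
spare_breaker 0.91 [ 0.4616  0.4565 -0.0012]
tester 0.59 [ 0.5486 -0.5222  0.0041]
screwdriver 0.59 [ 0.2756  0.3326 -0.0019]
```

View pics/m2.png

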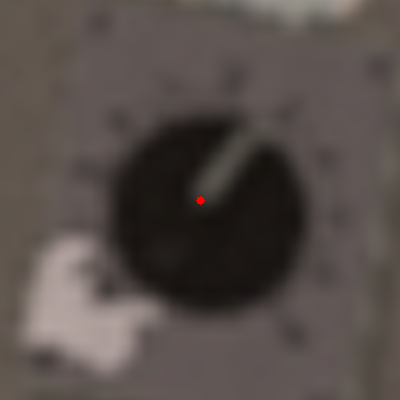

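The dial is still at mark 6, nothing nearby has moved, and the arm is still, so I'm handing in.

Run:
```python
from h import *
print(ctrl.job_done())
```

```text
the job is handed in; nothing more can be done
None
```

I turned the load dial from about 4.6 to 6, then gripped the bow handle, lifted the module to about 35° and handed the job in while still holding it. No verdict was reported.

- **Dial:** after I let go, the pointer measured within about 1° of mark 6. In the last top view it still pointed there.
- **Tilt:** the arm's own position gave 34.85°, steady over the last 1.5 s. Camera estimates were 34.9° (handle, wrist camera), 35.4° (module, side camera) and 36.5° (module, wrist camera). They differ by up to 1.6°, but all are within the 3° allowed.
- **Grip:** the fingers were closed on the bar, with about 5 N at the wrist and the arm at rest.
- **Surroundings:** the spare breaker, tester and screwdriver showed no shift beyond the measurement error of about 4 mm.
- **Bad readings:** in the last side view, the detector placed the handle and the dial at other objects. I ignored those two readings.

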